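Set the sample carousel back one notch

ROBOT

A 6-joint arm with a two-finger parallel gripper is mounted at the origin on the work surface. World frame = base frame: x ahead of the robot, y to its left, z up, the work surface at z = 0. Lengths are in m, angles in rad, forces in N, time in s.
With the tool pointing down it reaches from about 0.3 to 0.75 m from the base axis. Payload 8.5 kg.
Tool frame: the origin (TCP) lies on the front face of the gripper's body, between the roots of the fingers; the fingertips stand 73 mm ahead of it and the grasp point (between the pads) lies 54 mm ahead of it; z points along the fingers, y is the line along which they close (so a half turn about z gives the same grasp; the last joint's range is limited). The gripper opens to 85 mm and grips with 20 to 120 N. Pads are 22 mm wide; open, the fingers measure 114 mm over their backs; the gripper's body (76 mm by 85 mm) begins 54 mm behind the grasp point. The pads swing forward as they close: fully open they stand 13 mm farther back than shut.
Start: joints at [-1.37, 0.381, 1.297, -0, 1.464, -0.215], TCP at [0.222, -0.503, 0.304] pointing down, gripper open.
Joint ranges: [-3.11, 3.11], [-0.89, 2.33], [0.22, 2.48], [-1.42, 4.56], [0.17, 2.85], [-2.88, 2.88]. Speed limits (rad/s): [2.39, 2.39, 3.14, 3.14, 3.14, 3.14].

INTERFACE

Orientations are given as a unit quaternion [x, y, z, w].
In Python, from station import arm gives the robot as it stands. The module is installed in compiled form; this text tells all that it offers.
- The arm moves only by the shell command python3 -m handwheel 'ROWS' [FORCE]. ROWS is JSON, a list of rows, each an object of numbers: "dx", "dy", "dz": the shift along the tool's x, y, z in units of 0.5 m (1.0 is 0.5 m); "rx", "ry", "rz": the turn, a rotation vector about the tool's x, y, z in units of 90 degrees (1.0 is 90 degrees); "fingers": the closure, from 0 (fully open) to 1 (shut). In form: [{"dx": .., "dy": .., "dz": .., "rx": .., "ry": .., "rz": .., "fingers": ..}, ...]. A call has 1 to 20 rows; each row is the pose to reach, as a shift and turn from the pose commanded when the call began, along the tool's axes at that moment; what a row does not reach only later rows make up. A row lasts 1/8 s, in which the tool goes at most 62.5 mm and 10.7 degrees, less where a joint would pass 70% of its speed; a pose out of reach is approached as far as the arm can. A call with a number of a shift or a turn outside -1 to 1 is refused whole. A call with a gripper value outside its range is refused whole. The fingers move at their own pace and stop on an object; FORCE is the grip in N (left out, the last holds). Time passes only in rows, so rows that repeat a pose let the fingers close. It gives the time, the measured TCP pose, the force, the opening and the grip force at its end, in the units of the state.
- arm.read_state(): the state, without advancing time (a new reading comes with each control period).
- arm.snapshot(name): name is "side" or "top"; returns a dict with "pixels" (384x512x3 uint8, blue, green, red), "mtx" (3x3 intrinsics, pixels), "position" and "rotation" of the camera in the world. Camera axes: x right, y down, z forward; pixel columns grow to the right and rows downward; lengths in m; the calibration is good to about 2 mm. A picture is of the moment at which its call begins. There is no depth.
- arm.finish_job(): hands the job in; it is judged then, once.
The state is a dict: "time": time; "joint_positions": joint angles; "qd": joint speeds; "effort": joint torques, N m; "ee_pos": TCP position; "orientation": TCP orientation; "force": force on the tool from outside, world axes, zero at the start; "wrist_torque": the same for the moment, N m; "gripper_width": finger opening in m; "gripper_force": force on a finger pad.
Only numpy, scipy, OpenCV 4.12 (cv2) and the standard library are available. Lean on these libraries where they do the work, as an engineer would, in place of code of your own. Each camera call takes 0.05 s, during which the arm holds its last target. There are 200 camera calls.

TASK

The sample carousel has been advanced one notch too far. With a fingertip on its red ball knob, tip the ratchet pawl up out of the teeth until it rests back, push the wheel backward (counter-clockwise seen from above) by one notch, pushing on a black peg, then tip the pawl forward again so that its nose drops fully into the next notch. Nothing needs to be gripped or lifted: leave the vials standing in their cups on the wheel and everything else on the bench where it is.

Things in the scene. Friction and masses are not known exactly. Their poses are not given: they have to be found in the camera images.
- unit: Sample carousel fixed to the bench: round grey base, 256 mm diameter, carrying a flat aluminium wheel, 246 mm diameter, top face 55 mm above the bench. Origin on the wheel's vertical axis at bench height, z up; the pawl stands at its +y side.
- pawl_pivot (a point): The pawl's pivot, at x -80, y 115, z 78 mm in the unit's frame; its axis runs along the unit's y. The steel post under it is 22 mm (x) by 26 mm (y) and 88 mm high. Red nose arm (80 mm long, 10 mm wide) and knob stem form one right-angled crank about the pivot.
- pawl_tip (a point): Lower end of the pawl's nose, 80 mm from the pivot towards the unit's +x when down: then at x 0, y 115, z 58 mm in the unit's frame, over the rim, between two teeth.
- wheel (a joint): Angle of the wheel, rad; grows as it turns BACKWARD (counter-clockwise from above). Starts within 0.05 of 0. One notch = 0.524; 12 saw teeth, 14 mm high, on the rim at radius 108 to 122 mm. Pawl down, it stops going back at about 0.05. Light friction (under 2 N at a peg), stays where left. One notch back = 0.524; the nose drops fully in from 0.15 below to 0.03 above that (0.50 is a good aim).
- pawl (a joint): Angle of the red ratchet pawl, rad: 0 = down, nose fully between two teeth; grows as the nose lifts, to a stop at 0.65. The nose clears the teeth above 0.16. It is weighted and tips over: left below about 0.24 it falls down, left above about 0.33 it falls back to 0.65 and rests there. Needs less than 1 N at the knob.
- pawl_knob (a point): Centre of the red ball knob (24 mm diameter, on an 8 mm stem), 50 mm from the pivot, at y 145 mm in the unit's frame. At pawl 0 straight above the pivot line (x -80), 128 mm above the bench; at 0.65 it leans 30 mm to the unit's -x, 118 mm above the bench. Push it to the unit's -x to lift the nose, to +x to lower it.
- jar: Small white jar with blue cap, diameter 42 mm, 55 mm tall, loose on the bench beside the carousel; origin under its centre. To be left alone.
- reagent: Amber bottle with blue cap, diameter 68 mm, 150 mm tall, loose on the bench; origin under its centre. To be left alone.
- beaker: Glass beaker, diameter 70 mm, 90 mm tall, loose on the bench; origin under its centre. To be left alone.
- driver: Screwdriver lying loose on the bench along its x, some 200 mm long; origin at its middle. To be left alone.
- vial_red: One of three capped amber vials, diameter 26 mm, 62 mm tall, loose, standing upright in a shallow blue cup (inside diameter 36 mm, 14 mm high) on the wheel, 45 mm from its axis; origin under its centre. Rides along with the wheel; must stay standing in its cup.
- vial_green: One of three capped amber vials, diameter 26 mm, 62 mm tall, loose, standing upright in a shallow blue cup (inside diameter 36 mm, 14 mm high) on the wheel, 45 mm from its axis; origin under its centre. Rides along with the wheel; must stay standing in its cup.
- vial_white: One of three capped amber vials, diameter 26 mm, 62 mm tall, loose, standing upright in a shallow blue cup (inside diameter 36 mm, 14 mm high) on the wheel, 45 mm from its axis; origin under its centre. Rides along with the wheel; must stay standing in its cup.
- peg0 (a point): Centre of the top of one of six upright black drive pegs on the wheel, 12 mm diameter, 46 mm tall (top 101 mm above the bench), 95 mm from the wheel's axis, 60 degrees apart. peg0 lies at 30 degrees from the unit's x axis towards its y axis at wheel angle 0; the pegs are numbered counter-clockwise.
- peg1 (a point): Centre of the top of one of six upright black drive pegs on the wheel, 12 mm diameter, 46 mm tall (top 101 mm above the bench), 95 mm from the wheel's axis, 60 degrees apart.
- peg2 (a point): Centre of the top of one of six upright black drive pegs on the wheel, 12 mm diameter, 46 mm tall (top 101 mm above the bench), 95 mm from the wheel's axis, 60 degrees apart.
- peg3 (a point): Centre of the top of one of six upright black drive pegs on the wheel, 12 mm diameter, 46 mm tall (top 101 mm above the bench), 95 mm from the wheel's axis, 60 degrees apart.
- peg4 (a point): Centre of the top of one of six upright black drive pegs on the wheel, 12 mm diameter, 46 mm tall (top 101 mm above the bench), 95 mm from the wheel's axis, 60 degrees apart.
- peg5 (a point): Centre of the top of one of six upright black drive pegs on the wheel, 12 mm diameter, 46 mm tall (top 101 mm above the bench), 95 mm from the wheel's axis, 60 degrees apart.
Things that resemble listed ones, but are neither listed nor needed, are in the scene too. What is shaped like the vial_red but purple or yellow is not meant. Leave any yellow look-alike of the vial_green alone.

How it is judged:
On the way, in this order (a step that is already met when the one before it is completed fails the run):
1. the pawl is tipped up and rests back, with the wheel still in its first notch (value of joint pawl above 0.45 rad and value of joint wheel between -0.25 and 0.15 rad), for 0.2 s.
2. the wheel is pushed backward one notch while the pawl is up (value of joint pawl above 0.25 rad and value of joint wheel between 0.3436 and 0.6736 rad), for 0.1 s.
At the end, for the whole second after the job is handed in: The wheel stands one notch back (wheel joint 0.34 to 0.60 rad), the pawl is down, fully in the notch (pawl joint under 0.05 rad), the wheel is at rest and the three vials stand upright in their cups (value of joint wheel between 0.3436 and 0.6036 rad and value of joint pawl below 0.05 rad and velocity of joint wheel between -0.05 and 0.05 rad/s and angle between each of vial_red, vial_green, vial_white's own z axis and vertical below 0.2 rad and z of each of vial_red, vial_green, vial_white in the frame of unit below 0.062 m); the robot touches nothing.
It fails at once if the wheel is pushed back two notches or more (value of joint wheel above 0.9236 rad).
It fails at once if the wheel is advanced instead of set back (value of joint wheel below -0.35 rad).
It fails at once if a vial is tipped or lifted out of its cup (angle between any of vial_red, vial_green, vial_white's own z axis and vertical above 0.4 rad or z of any of vial_red, vial_green, vial_white in the frame of unit above 0.067 m).
It fails at once if another thing on the bench is moved, lifted or knocked over (distance of any of jar, reagent, beaker, driver from where it was at the start of the episode above 0.025 m or angle between any of jar, reagent, beaker's own z axis and vertical above 0.4 rad).
It also fails if it takes over 61 s, if anything falls off the work surface, if the arm or the gripper's body presses on something with over 40 N, if the wrist force passes 120 N, or if a joint passes its speed limit or range.

## Working session

There is one attempt and no reset: what is moved stays moved. The work goes in short steps, Python scripts to look and compute and a shell command to move; the robot and the scene stay as the last step left them, time stands still between calls to the robot, and variables do not carry over. Pictures are saved under pics/ and viewed, at most 10 in all, crops included, and the job is handed in when it is done.

```bash
mkdir -p pics; python3 - <<'E'
from station import arm
import cv2,numpy as np
s=arm.read_state();print(s['time'],s['ee_pos'],s['orientation'],s['gripper_width'])
for n in('top','side'):
    d=arm.snapshot(n);cv2.imwrite(f'pics/{n}0.png',d['pixels']);print(n,d['mtx'].tolist() if hasattr(d['mtx'],'tolist') else d['mtx'],d['position'],d['rotation'])
E
```

```text
0.0 [ 0.22211302 -0.50296109  0.30331409] [ 9.78468078e-01  2.06396994e-01 -3.25980463e-06 -7.07493170e-04] 0.0851753724941959
top [[359.64650790286527, 0.0, 257.2926040155056], [0.0, 359.64650790286527, 192.2954663551853], [0.0, 0.0, 1.0]] [ 0.41565432 -0.01862583  1.06393977] [ 0.70434053 -0.70404832  0.06807803 -0.05988129]
side [[454.132657543201, 0.0, 245.11835113991833], [0.0, 454.132657543201, 180.17649982909458], [0.0, 0.0, 1.0]] [0.4430491 0.8875281 0.821448 ] [-0.06417032  0.89382032 -0.44276461  0.03044497]
```

View pics/top0.png

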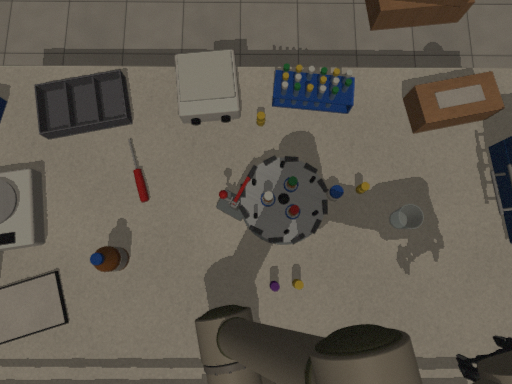

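View pics/side0.png

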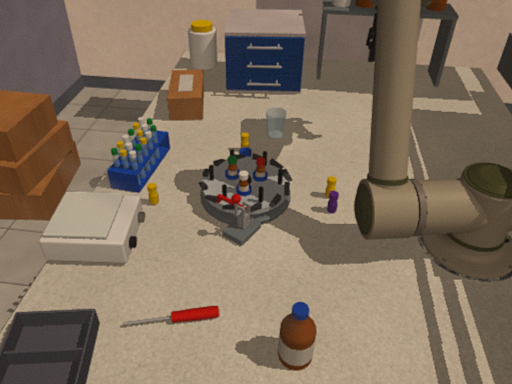

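The top view shows the carousel at about (284,199), the knob at (223,195), and the nose running to about (246,182). In the side view the knob is at about (236,200). Next I measure these.

```bash
cat > h.py <<'E'
from station import arm
import cv2,numpy as np
from scipy.spatial.transform import Rotation as R
def snap(n):
    d=arm.snapshot(n);r=np.array(d['rotation'],float)
    d['R']=R.from_quat(r).as_matrix() if r.size==4 else r
    return d
def ray(d,p):
    v=d['R']@np.linalg.solve(d['mtx'],[p[0],p[1],1.]);return np.array(d['position']),v
def onz(d,p,z):
    o,v=ray(d,p);return o+v*(z-o[2])/v[2]
def px(d,X):
    c=d['R'].T@(np.array(X)-d['position']);q=d['mtx']@c;return q[:2]/q[2]
def tri(d1,p1,d2,p2):
    o1,v1=ray(d1,p1);o2,v2=ray(d2,p2)
    t=np.linalg.lstsq(np.c_[v1,-v2],o2-o1,rcond=None)[0];a=o1+v1*t[0];b=o2+v2*t[1];return (a+b)/2,np.linalg.norm(a-b)
def blobs(d,kind,box,amin=4):
    h=cv2.cvtColor(d['pixels'],cv2.COLOR_BGR2HSV);H,S,V=[h[...,i].astype(int) for i in range(3)]
    if kind=='red': m=((H<8)|(H>172))&(S>150)&(V>70)
    if kind=='black': m=(V<45)
    x0,y0,x1,y1=box;k=np.zeros(m.shape,np.uint8);k[y0:y1,x0:x1]=m[y0:y1,x0:x1]
    n,l,st,c=cv2.connectedComponentsWithStats(k)
    return [(c[i].round(1).tolist(),int(st[i,4]),st[i,:4].tolist()) for i in range(1,n) if st[i,4]>=amin]
E
python3 - <<'E'
from h import *
t=snap('top');s=snap('side')
for k in('red','black'):
  print(k,'top',*blobs(t,k,(205,140,340,255)),sep='\n');print('side',*blobs(s,k,(190,135,300,250)),sep='\n')
a=cv2.resize(t['pixels'][145:255,210:340],None,fx=5,fy=5,interpolation=2);b=cv2.resize(s['pixels'][140:250,185:305],None,fx=5,fy=5,interpolation=2)
cv2.imwrite('pics/t1.png',a);cv2.imwrite('pics/s1.png',b)
E
```

```text
red
top
([241.3, 189.0], 95, [234, 177, 16, 25])
([222.7, 194.1], 52, [219, 190, 8, 9])
([294.4, 209.1], 56, [291, 205, 8, 9])
side
([260.4, 161.4], 74, [256, 157, 9, 10])
([229.8, 198.9], 166, [217, 194, 26, 13])
black
top
([269.4, 159.7], 44, [264, 156, 12, 8])
([288.1, 160.1], 86, [280, 156, 18, 12])
([310.0, 167.7], 60, [304, 163, 13, 10])
([251.7, 171.7], 46, [248, 166, 8, 12])
([312.2, 179.0], 28, [310, 176, 6, 7])
([253.4, 181.3], 20, [252, 179, 4, 6])
([322.3, 185.1], 62, [318, 179, 10, 13])
([289.5, 183.6], 8, [288, 181, 5, 5])
([242.3, 193.6], 10, [241, 191, 3, 5])
([283.2, 198.2], 97, [278, 193, 11, 11])
([324.3, 206.1], 62, [322, 200, 5, 14])
([243.2, 211.2], 47, [239, 206, 9, 12])
([314.7, 212.6], 24, [312, 210, 6, 6])
([255.0, 215.0], 15, [254, 213, 3, 5])
([315.5, 225.5], 61, [311, 219, 10, 14])
([255.7, 229.8], 63, [249, 226, 14, 9])
([285.9, 231.1], 18, [284, 229, 5, 5])
([299.0, 236.9], 39, [291, 233, 14, 10])
([275.0, 239.6], 64, [268, 237, 15, 6])
side
([231.7, 152.6], 15, [230, 150, 5, 6])
([264.4, 154.4], 20, [263, 152, 4, 7])
([239.4, 155.9], 22, [236, 155, 9, 4])
([254.6, 156.1], 19, [253, 154, 5, 5])
([217.9, 161.8], 35, [214, 159, 10, 7])
([278.6, 170.5], 118, [270, 159, 17, 25])
([208.8, 172.4], 81, [203, 166, 11, 14])
([249.1, 179.6], 15, [248, 176, 3, 8])
([203.5, 186.1], 17, [200, 183, 7, 6])
([286.5, 188.4], 47, [285, 183, 4, 12])
([224.0, 189.8], 30, [223, 185, 3, 11])
([260.4, 193.8], 58, [259, 187, 4, 16])
([276.3, 198.8], 49, [272, 194, 9, 10])
([210.8, 198.0], 40, [205, 196, 11, 6])
([228.2, 206.7], 38, [223, 205, 11, 4])
([255.1, 207.7], 21, [251, 205, 9, 6])
```

View pics/t1.png

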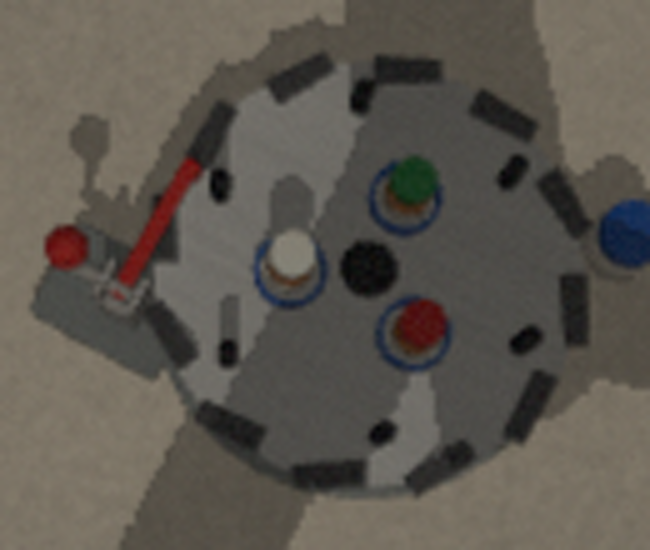

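View pics/s1.png

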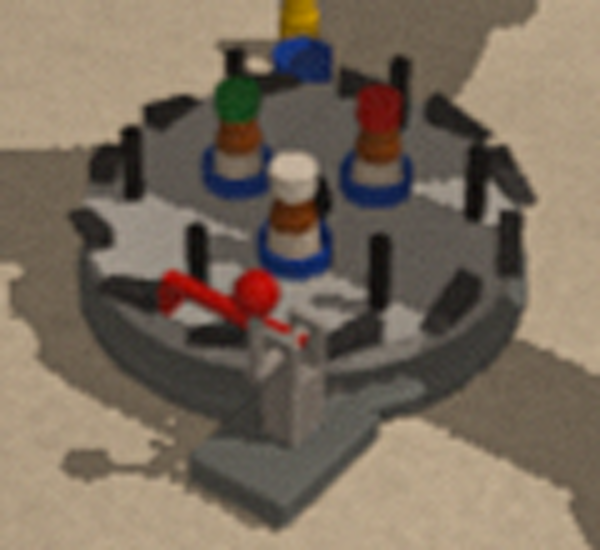

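The crops show the six pegs, the knob at top (222.7,194.1) / side (236.4,198.2), and the jar's blue cap at top (337,192). The pivot lies near top (234,203).

```bash
cat > loc.py <<'E'
from h import *
t=snap('top');s=snap('side')
k,e=tri(t,(222.7,194.1),s,(236.4,198.2));print('knob',k,e)
pp=[(312.2,179),(282.4,164.2),(253.4,181.3),(255,215),(285.9,231.1),(314.7,212.6)] # ccw
P=np.array([onz(t,p,.078)[:2] for p in pp])
c=P.mean(0);print('centre',c,'rad',np.linalg.norm(P-c,axis=1))
a=np.degrees(np.arctan2(*(P-c).T[::-1]));print('ang',a)
rel=k[:2]-c;print('knob r',np.linalg.norm(rel),'expect',np.hypot(80,145))
yaw=np.degrees(np.arctan2(rel[1],rel[0])-np.arctan2(145,-80));print('yaw from knob',yaw)
print('peg ang in unit',(a-yaw)%360)
tip=onz(t,(247,177.5),.062)
print('tip rel',tip[:2]-c,np.degrees(np.arctan2(*(tip[:2]-c)[::-1])))
print('hub',onz(t,(283.2,198.2),.065))
print('jar cap',onz(t,(337,192),.055))
E
python3 loc.py
```

```text
knob [0.58124592 0.06162123 0.12955347] 0.0012717232957692604
centre [ 0.58335131 -0.10434383] rad [0.09515525 0.09394967 0.09590295 0.09514185 0.09493609 0.09516539]
ang [ -57.45669148    1.87333866   62.50841762  122.16334116 -177.57618854
 -117.44339644]
knob r 0.16597842031556218 expect 165.60495161679194
yaw from knob -28.159782792177747
peg ang in unit [330.70309131  30.03312145  90.66820041 150.32312395 210.58359426
 270.71638636]
tip rel [0.05876055 0.10333575] 60.37582818835152
hub [ 0.58188442 -0.10331128  0.065     ]
jar cap [ 0.60172136 -0.25842102  0.055     ]
```

```bash
cat > go.py <<'E'
import sys
from h import *
C=np.array([.5828,-.1040]);Y=np.radians(-28.4)
def world(u): return np.r_[C+[np.cos(Y)*u[0]-np.sin(Y)*u[1],np.sin(Y)*u[0]+np.cos(Y)*u[1]],u[2]]
def rows(u): # u: fingertip in unit frame, m
    s=arm.read_state();Rt=R.from_quat(s['orientation'])
    p=world(u)+[0,0,.073]
    d=Rt.inv().apply(p-s['ee_pos'])/.5
    Rg=R.from_matrix(np.c_[[np.cos(Y),np.sin(Y),0],[np.sin(Y),-np.cos(Y),0],[0,0,-1]])
    print('d',d.round(3),'r',((Rt.inv()*Rg).as_rotvec()/(np.pi/2)).round(3),'p',p.round(3))
if __name__=='__main__': rows([float(a)/1000 for a in sys.argv[1:4]])
E
python3 go.py -- 2>/dev/null; python3 go.py -40 148 190
```

```text
d [ 1.167 -0.683  0.082] r [-0.    0.    0.58] p [0.618 0.045 0.263]
```

```bash
python3 -m handwheel '[{"dx":0.8,"dy":-0.47,"dz":0.05,"rz":0.58,"fingers":1},{"dx":0.8,"dy":-0.47,"dz":0.05,"rz":0.58,"fingers":1},{"dx":0.8,"dy":-0.47,"dz":0.05,"rz":0.58,"fingers":1},{"dx":0.8,"dy":-0.47,"dz":0.05,"rz":0.58,"fingers":1},{"dx":0.8,"dy":-0.47,"dz":0.05,"rz":0.58,"fingers":1},{"dx":0.8,"dy":-0.47,"dz":0.05,"rz":0.58,"fingers":1},{"dx":0.8,"dy":-0.47,"dz":0.05,"rz":0.58,"fingers":1},{"dx":0.8,"dy":-0.47,"dz":0.05,"rz":0.58,"fingers":1},{"dx":0.8,"dy":-0.47,"dz":0.05,"rz":0.58,"fingers":1},{"dx":0.8,"dy":-0.47,"dz":0.05,"rz":0.58,"fingers":1},{"dx":0.8,"dy":-0.47,"dz":0.05,"rz":0.58,"fingers":1},{"dx":0.8,"dy":-0.47,"dz":0.05,"rz":0.58,"fingers":1}]' 20; python3 go.py -40 148 190
```

```text
d [ 1.167 -0.683  0.082] r [-0.    0.    0.58] p [0.618 0.045 0.263]schema error: expected keys dx, dy, dz, rx, ry, rz, fingers
```

All keys are required in every row.

```bash
python3 -m handwheel '[{"dx":0.8,"dy":-0.47,"dz":0.05,"rx":0,"ry":0,"rz":0.58,"fingers":1},{"dx":0.8,"dy":-0.47,"dz":0.05,"rx":0,"ry":0,"rz":0.58,"fingers":1},{"dx":0.8,"dy":-0.47,"dz":0.05,"rx":0,"ry":0,"rz":0.58,"fingers":1},{"dx":0.8,"dy":-0.47,"dz":0.05,"rx":0,"ry":0,"rz":0.58,"fingers":1},{"dx":0.8,"dy":-0.47,"dz":0.05,"rx":0,"ry":0,"rz":0.58,"fingers":1},{"dx":0.8,"dy":-0.47,"dz":0.05,"rx":0,"ry":0,"rz":0.58,"fingers":1},{"dx":0.8,"dy":-0.47,"dz":0.05,"rx":0,"ry":0,"rz":0.58,"fingers":1},{"dx":0.8,"dy":-0.47,"dz":0.05,"rx":0,"ry":0,"rz":0.58,"fingers":1},{"dx":0.8,"dy":-0.47,"dz":0.05,"rx":0,"ry":0,"rz":0.58,"fingers":1},{"dx":0.8,"dy":-0.47,"dz":0.05,"rx":0,"ry":0,"rz":0.58,"fingers":1},{"dx":0.8,"dy":-0.47,"dz":0.05,"rx":0,"ry":0,"rz":0.58,"fingers":1},{"dx":0.8,"dy":-0.47,"dz":0.05,"rx":0,"ry":0,"rz":0.58,"fingers":1}]' 20; python3 go.py -40 148 190
```

```text
time: 1.8
ee_pos: [0.4928, -0.1275, 0.279]
orientation: [0.969, -0.246, 0.0, 0.0]
force: [-1.2, -0.0, 0.7]
gripper_width: 0.0001
gripper_force: 0.0
d [ 0.055 -0.423  0.032] r [ 0.    -0.    -0.001] p [0.618 0.045 0.263]
```

```bash
python3 -m handwheel '[{"dx":0.055,"dy":-0.423,"dz":0.03,"rx":0,"ry":0,"rz":0,"fingers":1},{"dx":0.055,"dy":-0.423,"dz":0.03,"rx":0,"ry":0,"rz":0,"fingers":1},{"dx":0.055,"dy":-0.423,"dz":0.03,"rx":0,"ry":0,"rz":0,"fingers":1},{"dx":0.055,"dy":-0.423,"dz":0.03,"rx":0,"ry":0,"rz":0,"fingers":1},{"dx":0.055,"dy":-0.423,"dz":0.03,"rx":0,"ry":0,"rz":0,"fingers":1},{"dx":0.055,"dy":-0.423,"dz":0.1,"rx":0,"ry":0,"rz":0,"fingers":1},{"dx":0.055,"dy":-0.423,"dz":0.1,"rx":0,"ry":0,"rz":0,"fingers":1}]'; python3 go.py -40 148 113; python3 - <<'E'
from h import *
d=snap('side');cv2.imwrite('pics/s2.png',cv2.resize(d['pixels'][90:250,150:330],None,fx=3.5,fy=3.5,interpolation=2))
E
```

```text
time: 2.68
ee_pos: [0.6167, 0.0451, 0.2271]
orientation: [0.969, -0.246, -0.003, 0.0]
force: [0.1, 0.0, 0.1]
gripper_width: -0.0001
gripper_force: 0.0
d [ 0.003 -0.002  0.082] r [ 0.001  0.003 -0.001] p [0.618 0.045 0.186]
```

View pics/s2.png

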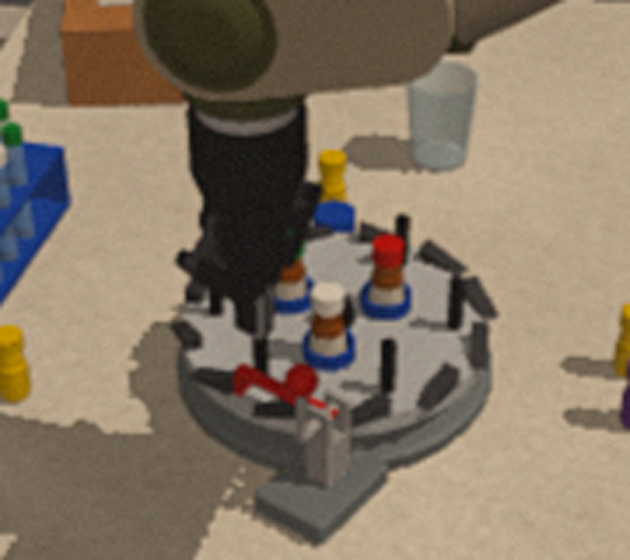

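The shut fingertip shows at crop (255,335), i.e. full-image (223,186), left of and above the knob. I check this against the prediction, then lower.

```bash
python3 - <<'E'
from h import *
d=snap('side');print(px(d,[.6167,.0451,.154]))
E
python3 -m handwheel '[{"dx":0.003,"dy":-0.002,"dz":0.04,"rx":0,"ry":0,"rz":0,"fingers":1},{"dx":0.003,"dy":-0.002,"dz":0.082,"rx":0,"ry":0,"rz":0,"fingers":1},{"dx":0.003,"dy":-0.002,"dz":0.082,"rx":0,"ry":0,"rz":0,"fingers":1},{"dx":0.003,"dy":-0.002,"dz":0.082,"rx":0,"ry":0,"rz":0,"fingers":1}]'; python3 go.py -83 148 113
```

```text
[222.50165967 184.54819209]
time: 3.28
ee_pos: [0.6201, 0.0463, 0.1897]
orientation: [0.969, -0.245, 0.001, -0.0]
force: [1.5, 0.2, -0.6]
gripper_width: -0.0
gripper_force: 0.0
d [-0.089  0.004  0.007] r [-0.001 -0.002  0.   ] p [0.58  0.066 0.186]
```

```bash
python3 -m handwheel '[{"dx":-0.02,"dy":0,"dz":0,"rx":0,"ry":0,"rz":0,"fingers":1},{"dx":-0.03,"dy":0,"dz":0,"rx":0,"ry":0,"rz":0,"fingers":1},{"dx":-0.04,"dy":0,"dz":0,"rx":0,"ry":0,"rz":0,"fingers":1},{"dx":-0.05,"dy":0,"dz":0,"rx":0,"ry":0,"rz":0,"fingers":1},{"dx":-0.06,"dy":0,"dz":0,"rx":0,"ry":0,"rz":0,"fingers":1},{"dx":-0.07,"dy":0,"dz":0,"rx":0,"ry":0,"rz":0,"fingers":1},{"dx":-0.08,"dy":0,"dz":0,"rx":0,"ry":0,"rz":0,"fingers":1},{"dx":-0.086,"dy":0,"dz":0,"rx":0,"ry":0,"rz":0,"fingers":1},{"dx":-0.086,"dy":0,"dz":0,"rx":0,"ry":0,"rz":0,"fingers":1},{"dx":-0.086,"dy":0,"dz":0,"rx":0,"ry":0,"rz":0,"fingers":1}]'; python3 -m handwheel '[{"dx":0.03,"dy":0,"dz":0,"rx":0,"ry":0,"rz":0,"fingers":1},{"dx":0.05,"dy":0,"dz":0,"rx":0,"ry":0,"rz":0,"fingers":1},{"dx":0.05,"dy":0,"dz":-0.2,"rx":0,"ry":0,"rz":0,"fingers":1},{"dx":0.05,"dy":0,"dz":-0.2,"rx":0,"ry":0,"rz":0,"fingers":1},{"dx":0.05,"dy":0,"dz":-0.2,"rx":0,"ry":0,"rz":0,"fingers":1}]'
python3 go.py -28 -95 180;python3 - <<'E'
from h import *
d=snap('side');cv2.imwrite('pics/s3.png',cv2.resize(d['pixels'][140:250,185:305],None,fx=4,fy=4,interpolation=2))
print(blobs(d,'red',(190,135,300,250)))
E
```

```text
time: 4.53
ee_pos: [0.5819, 0.067, 0.1879]
orientation: [0.969, -0.245, 0.0, 0.0]
force: [0.7, -0.3, -0.2]
gripper_width: -0.0004
gripper_force: 0.0
time: 5.15
ee_pos: [0.605, 0.0547, 0.291]
orientation: [0.969, -0.245, 0.003, -0.0]
force: [0.5, 0.3, -0.9]
gripper_width: -0.0003
gripper_force: 0.0
d [0.055 0.49  0.075] r [-0.002 -0.004  0.   ] p [ 0.513 -0.174  0.253]
[([260.6, 161.3], 83, [256, 157, 10, 10]), ([236.6, 198.3], 190, [219, 182, 32, 30])]
```

View pics/s3.png

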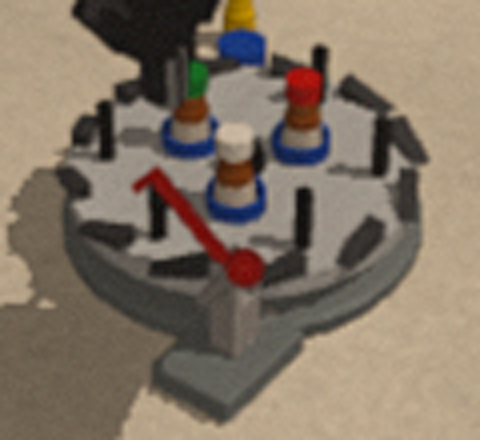

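The pawl rests back: the knob is at crop (245,267) and the nose is raised. Next I go behind peg4, with the fingertip passing well above the vials.

```bash
python3 -m handwheel '[{"dx":0.055,"dy":0.49,"dz":0.05,"rx":0,"ry":0,"rz":0,"fingers":1},{"dx":0.055,"dy":0.49,"dz":0.05,"rx":0,"ry":0,"rz":0,"fingers":1},{"dx":0.055,"dy":0.49,"dz":0.05,"rx":0,"ry":0,"rz":0,"fingers":1},{"dx":0.055,"dy":0.49,"dz":0.05,"rx":0,"ry":0,"rz":0,"fingers":1},{"dx":0.055,"dy":0.49,"dz":0.05,"rx":0,"ry":0,"rz":0,"fingers":1},{"dx":0.055,"dy":0.49,"dz":0.1,"rx":0,"ry":0,"rz":0,"fingers":1},{"dx":0.055,"dy":0.49,"dz":0.1,"rx":0,"ry":0,"rz":0,"fingers":1},{"dx":0.055,"dy":0.49,"dz":0.1,"rx":0,"ry":0,"rz":0,"fingers":1}]';python3 go.py -29 -95 85
```

```text
time: 6.2
ee_pos: [0.512, -0.173, 0.2381]
orientation: [0.97, -0.245, -0.0, -0.0]
force: [-0.4, 0.2, 0.4]
gripper_width: -0.0001
gripper_force: 0.0
d [0.001 0.001 0.16 ] r [-0.     0.     0.001] p [ 0.512 -0.174  0.158]
```

```bash
python3 -m handwheel '[{"dx":0,"dy":0,"dz":0.08,"rx":0,"ry":0,"rz":0,"fingers":1},{"dx":0,"dy":0,"dz":0.16,"rx":0,"ry":0,"rz":0,"fingers":1},{"dx":0,"dy":0,"dz":0.16,"rx":0,"ry":0,"rz":0,"fingers":1},{"dx":0,"dy":0,"dz":0.16,"rx":0,"ry":0,"rz":0,"fingers":1}]';python3 go.py 24.3 -87 85
python3 -m handwheel '[{"dx":0.015,"dy":0,"dz":0,"rx":0,"ry":0,"rz":0,"fingers":1},{"dx":0.023,"dy":0,"dz":0,"rx":0,"ry":0,"rz":0,"fingers":1},{"dx":0.031,"dy":0,"dz":0,"rx":0,"ry":0,"rz":0,"fingers":1},{"dx":0.039,"dy":-0.001,"dz":0,"rx":0,"ry":0,"rz":0,"fingers":1},{"dx":0.047,"dy":-0.002,"dz":0,"rx":0,"ry":0,"rz":0,"fingers":1},{"dx":0.055,"dy":-0.003,"dz":0,"rx":0,"ry":0,"rz":0,"fingers":1},{"dx":0.063,"dy":-0.005,"dz":0,"rx":0,"ry":0,"rz":0,"fingers":1},{"dx":0.071,"dy":-0.007,"dz":0,"rx":0,"ry":0,"rz":0,"fingers":1},{"dx":0.079,"dy":-0.009,"dz":0,"rx":0,"ry":0,"rz":0,"fingers":1},{"dx":0.087,"dy":-0.012,"dz":0,"rx":0,"ry":0,"rz":0,"fingers":1},{"dx":0.094,"dy":-0.015,"dz":0,"rx":0,"ry":0,"rz":0,"fingers":1},{"dx":0.1,"dy":-0.017,"dz":0,"rx":0,"ry":0,"rz":0,"fingers":1},{"dx":0.104,"dy":-0.018,"dz":0,"rx":0,"ry":0,"rz":0,"fingers":1},{"dx":0.107,"dy":-0.019,"dz":0,"rx":0,"ry":0,"rz":0,"fingers":1},{"dx":0.107,"dy":-0.019,"dz":0,"rx":0,"ry":0,"rz":0,"fingers":1}]';python3 go.py 24.3 -87 85; python3 - <<'E'
from h import *
d=snap('side');cv2.imwrite('pics/s4.png',cv2.resize(d['pixels'][90:250,150:330],None,fx=3.5,fy=3.5,interpolation=2))
d=snap('top');cv2.imwrite('pics/t4.png',cv2.resize(d['pixels'][145:255,210:340],None,fx=5,fy=5,interpolation=2))
E
```

```text
time: 6.7
ee_pos: [0.5124, -0.1737, 0.1597]
orientation: [0.97, -0.245, 0.001, 0.0]
force: [-0.5, -0.3, -0.2]
gripper_width: 0.0003
gripper_force: 0.0
d [ 0.106 -0.015  0.004] r [ 0.    -0.002  0.001] p [ 0.563 -0.192  0.158]
time: 8.57
ee_pos: [0.5633, -0.1906, 0.1579]
orientation: [0.97, -0.245, 0.0, 0.0]
force: [-0.6, 0.2, -0.5]
gripper_width: -0.0
gripper_force: 0.0
d [ 0.001  0.003 -0.   ] r [ 0. -0.  0.] p [ 0.563 -0.192  0.158]
```

View pics/t4.png

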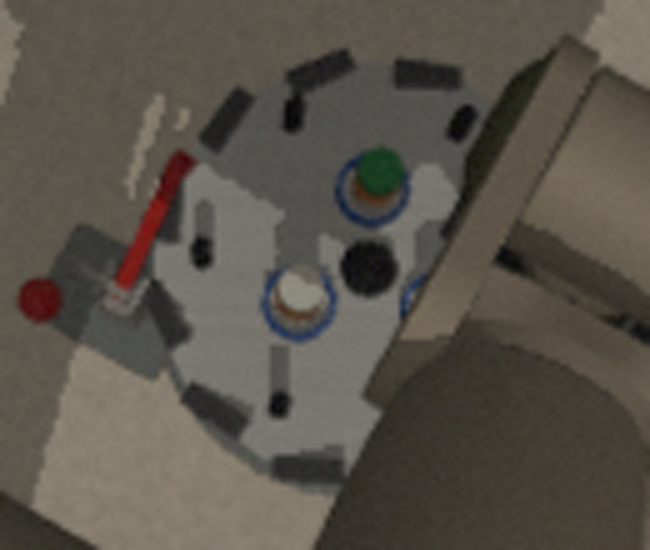

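The wheel has turned. Pegs are visible at crop (462,122), (292,112), (202,250) and (279,404), and the pawl is still back. I measure the angle from these.

```bash
cat > ang.py <<'E'
from go import *
t=snap('top')
for p,k in (((462,122),0),((292,112),1),((202,250),2),((279,404),3)):
    w=onz(t,(210+p[0]/5-.4,145+p[1]/5-.4),.078)[:2]-C
    print(np.linalg.norm(w),np.angle(np.exp(1j*(np.arctan2(w[1],w[0])-Y-np.radians(30+60*k)))))
E
python3 ang.py
```

```text
0.09619336271171561 -0.6053096476999
0.09656984025390938 -0.6073100949507192
0.09439939820558188 -0.6253017511085595
0.09417208397606043 -0.6086871921163248
```

Wheel ≈ 0.436 rad (the peg indices shift by one). I push about 5 mm further, back off and rise.

```bash
python3 -m handwheel '[{"dx":0.004,"dy":-0.002,"dz":0,"rx":0,"ry":0,"rz":0,"fingers":1},{"dx":0.007,"dy":-0.004,"dz":0,"rx":0,"ry":0,"rz":0,"fingers":1},{"dx":0.01,"dy":-0.005,"dz":0,"rx":0,"ry":0,"rz":0,"fingers":1},{"dx":0.01,"dy":-0.005,"dz":0,"rx":0,"ry":0,"rz":0,"fingers":1},{"dx":0.01,"dy":-0.005,"dz":0,"rx":0,"ry":0,"rz":0,"fingers":1},{"dx":-0.005,"dy":-0.003,"dz":0,"rx":0,"ry":0,"rz":0,"fingers":1},{"dx":-0.02,"dy":-0.002,"dz":0,"rx":0,"ry":0,"rz":0,"fingers":1},{"dx":-0.03,"dy":0,"dz":-0.1,"rx":0,"ry":0,"rz":0,"fingers":1},{"dx":-0.03,"dy":0,"dz":-0.2,"rx":0,"ry":0,"rz":0,"fingers":1},{"dx":-0.03,"dy":0,"dz":-0.25,"rx":0,"ry":0,"rz":0,"fingers":1},{"dx":-0.03,"dy":0,"dz":-0.25,"rx":0,"ry":0,"rz":0,"fingers":1},{"dx":-0.03,"dy":0,"dz":-0.25,"rx":0,"ry":0,"rz":0,"fingers":1}]';python3 go.py -152 148 190
```

```text
time: 10.22
ee_pos: [0.5494, -0.1832, 0.2815]
orientation: [0.969, -0.245, -0.001, -0.0]
force: [-0.1, 0.2, 0.3]
gripper_width: 0.0003
gripper_force: 0.0
d [-0.32  -0.467  0.038] r [-0.     0.001  0.   ] p [0.519 0.098 0.263]
```

```bash
python3 -m handwheel '[{"dx":-0.32,"dy":-0.467,"dz":0,"rx":0,"ry":0,"rz":0,"fingers":1},{"dx":-0.32,"dy":-0.467,"dz":0,"rx":0,"ry":0,"rz":0,"fingers":1},{"dx":-0.32,"dy":-0.467,"dz":0,"rx":0,"ry":0,"rz":0,"fingers":1},{"dx":-0.32,"dy":-0.467,"dz":0,"rx":0,"ry":0,"rz":0,"fingers":1},{"dx":-0.32,"dy":-0.467,"dz":0,"rx":0,"ry":0,"rz":0,"fingers":1},{"dx":-0.32,"dy":-0.467,"dz":0,"rx":0,"ry":0,"rz":0,"fingers":1},{"dx":-0.32,"dy":-0.467,"dz":0.035,"rx":0,"ry":0,"rz":0,"fingers":1},{"dx":-0.32,"dy":-0.467,"dz":0.035,"rx":0,"ry":0,"rz":0,"fingers":1}]';python3 go.py -152 148 106; python3 - <<'E'
from h import *
d=snap('top');cv2.imwrite('pics/t5.png',cv2.resize(d['pixels'][145:255,210:340],None,fx=5,fy=5,interpolation=2))
E
```

```text
time: 11.22
ee_pos: [0.5198, 0.0971, 0.2637]
orientation: [0.969, -0.246, -0.002, 0.001]
force: [-0.4, 0.7, 0.3]
gripper_width: -0.0002
gripper_force: 0.0
d [-0.001 -0.002  0.169] r [ 0.001  0.002 -0.   ] p [0.519 0.098 0.179]
```

View pics/t5.png

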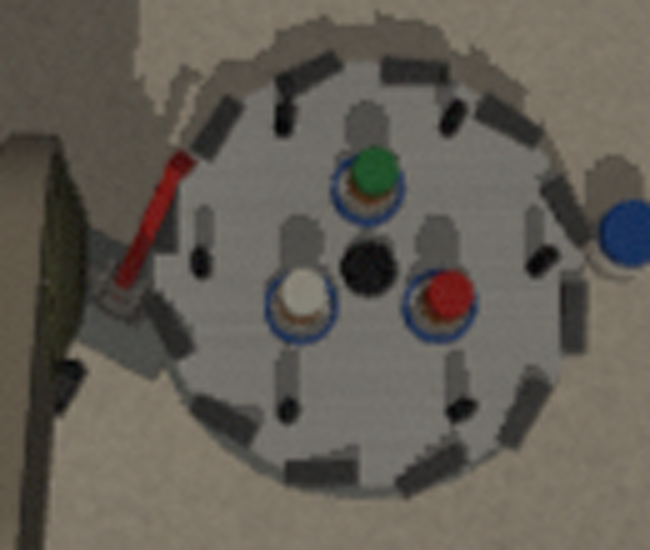

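Vials stand in their cups and the pawl is back. Pegs are at crop (454,118), (285,118), (201,263) and (288,410). I check the angle, then lower beside the knob.

```bash
sed -i 's/(462,122)/(454,118)/;s/(292,112)/(285,118)/;s/(202,250)/(201,263)/;s/(279,404)/(288,410)/' ang.py; python3 ang.py
python3 -m handwheel '[{"dx":0,"dy":0,"dz":0.08,"rx":0,"ry":0,"rz":0,"fingers":1},{"dx":0,"dy":0,"dz":0.165,"rx":0,"ry":0,"rz":0,"fingers":1},{"dx":0,"dy":0,"dz":0.165,"rx":0,"ry":0,"rz":0,"fingers":1},{"dx":0,"dy":0,"dz":0.165,"rx":0,"ry":0,"rz":0,"fingers":1}]'; python3 go.py -108 148 108
```

```text
0.09582250599045637 -0.5529654207568178
0.0953777481471441 -0.5535527518372763
0.09467705725276584 -0.5474980250956025
0.09440583167020615 -0.5459927551336983
time: 11.82
ee_pos: [0.521, 0.0978, 0.1846]
orientation: [0.969, -0.245, 0.001, -0.0]
force: [0.6, 0.0, 1.0]
gripper_width: 0.0001
gripper_force: 0.0
d [0.085 0.    0.007] r [-0.001 -0.001  0.   ] p [0.558 0.078 0.181]
```

Wheel ≈ 0.497 rad, right on the aim. Now I tip the pawl forward, back off and rise.

```bash
python3 -m handwheel '[{"dx":0.02,"dy":0,"dz":0,"rx":0,"ry":0,"rz":0,"fingers":1},{"dx":0.03,"dy":0,"dz":0,"rx":0,"ry":0,"rz":0,"fingers":1},{"dx":0.04,"dy":0,"dz":0,"rx":0,"ry":0,"rz":0,"fingers":1},{"dx":0.05,"dy":0,"dz":0,"rx":0,"ry":0,"rz":0,"fingers":1},{"dx":0.06,"dy":0,"dz":0,"rx":0,"ry":0,"rz":0,"fingers":1},{"dx":0.07,"dy":0,"dz":0,"rx":0,"ry":0,"rz":0,"fingers":1},{"dx":0.078,"dy":0,"dz":0,"rx":0,"ry":0,"rz":0,"fingers":1},{"dx":0.085,"dy":0,"dz":0,"rx":0,"ry":0,"rz":0,"fingers":1},{"dx":0.085,"dy":0,"dz":0,"rx":0,"ry":0,"rz":0,"fingers":1},{"dx":0.085,"dy":0,"dz":0,"rx":0,"ry":0,"rz":0,"fingers":1},{"dx":0.06,"dy":0,"dz":0,"rx":0,"ry":0,"rz":0,"fingers":1},{"dx":0.02,"dy":0,"dz":0,"rx":0,"ry":0,"rz":0,"fingers":1},{"dx":-0.03,"dy":0,"dz":0,"rx":0,"ry":0,"rz":0,"fingers":1},{"dx":-0.1,"dy":0,"dz":-0.1,"rx":0,"ry":0,"rz":0,"fingers":1},{"dx":-0.2,"dy":0,"dz":-0.2,"rx":0,"ry":0,"rz":0,"fingers":1},{"dx":-0.25,"dy":0,"dz":-0.25,"rx":0,"ry":0,"rz":0,"fingers":1},{"dx":-0.25,"dy":0,"dz":-0.25,"rx":0,"ry":0,"rz":0,"fingers":1},{"dx":-0.25,"dy":0,"dz":-0.25,"rx":0,"ry":0,"rz":0,"fingers":1}]'; python3 - <<'E'
from h import *
d=snap('side');a=cv2.resize(d['pixels'][140:250,185:305],(390,360),interpolation=2)
d=snap('top');b=cv2.resize(d['pixels'][145:255,210:340],(410,360),interpolation=2)
cv2.imwrite('pics/f.png',np.hstack([a,b]))
print(blobs(d,'red',(205,140,340,255)))
E
```

```text
time: 14.08
ee_pos: [0.41, 0.1574, 0.3072]
orientation: [0.97, -0.245, -0.0, 0.0]
force: [0.7, 0.4, 0.7]
gripper_width: 0.0001
gripper_force: 0.0
[([241.2, 189.1], 93, [234, 177, 16, 25]), ([222.7, 194.3], 53, [219, 191, 9, 8]), ([299.5, 203.6], 66, [295, 199, 10, 10])]
```

View pics/f.png

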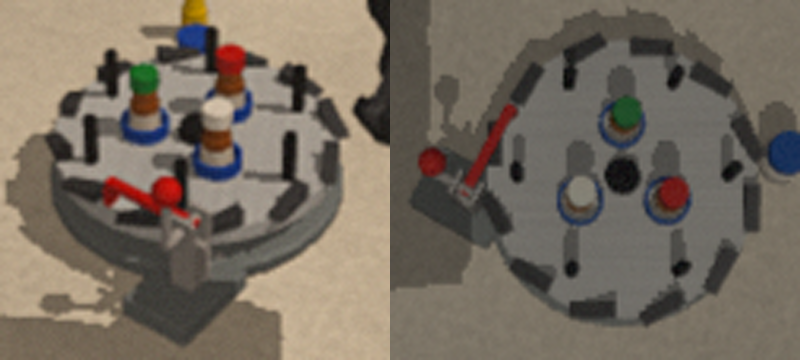

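The knob is back at top (222.7,194.3), matching its starting pixel of (222.7,194.1), so the pawl is fully down. The vials are upright and the robot is clear.

```bash
python3 -c "
from station import arm
print(arm.finish_job())"
```

```text
the job is handed in; nothing more can be done
None
```

I set the carousel back one notch (wheel at about 0.50 rad) with the pawl fully down and the vials upright in their cups, and handed the job in after about 14 s; no verdict was returned.

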